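Slide the soldering board home under the torch

TASK

With a fingertip, push the soldering board along the rails of the soldering station, towards the torch, until you feel its feet drop into the notches and it sits down level; then take the hand away. Do it slowly and gently, stopping as soon as it is home: the charcoal block and the ring ride along on the board untouched, nothing is lifted, and the other things on the bench stay where they are.

Things in the scene. Friction and masses are not known exactly. Their poses are not given: they have to be found in the camera images.
- stand: Soldering station, fixed: dark steel pan 378 x 190 mm, lip 16 mm high, carrying two bright rails. Origin on the bench surface midway between the rails; x runs along the rails, the way the board must slide; z up. Rails from x = -175 to +150 mm at y = +-53 mm, 16 mm wide, running faces 45 mm above the bench, 10 mm high stops at the ends. Between them 90 mm is free above 22 mm height.
- wide_notch (a point): Point midway between the two wide notches, one in each rail, at the level of the notch floor (40 mm above the bench, 5 mm deep); they are 36 mm long along x and take the board's front feet. Upright guide strips along the outside of the rails (inner faces at y = +-62 mm, tops 59 mm above the bench) keep the board straight with 2 mm of play each side.
- narrow_notch (a point): Point midway between the two narrow notches, one in each rail, 110 mm before the wide ones, at the level of the notch floor (5 mm deep, 20 mm long along x); they take the board's rear feet. The longer front feet pass over them without dropping.
- torch_nozzle (a point): Tip of the nozzle of the unlit blue pencil torch, 165 mm above the bench, over the middle line of the rails. The torch slopes up from there, away along x, to 310 mm height at station x = 190 mm, clamped to a thin upright column at station x = 165, y = -26 mm, all fixed to the station. Do not run into it.
- board: Soldering board, loose on the rails: dark fire board with wire mesh and brass-coloured edge, 160 (x) by 120 mm, 0.4 to 0.55 kg. Origin under its middle at the level of the feet's undersides; x forward (as the station's x), z up. Plate 8 to 22 mm above the origin. Feet at y = +-53 mm: front pair (x = +55) 30 mm long, rear pair (x = -55) 14 mm. Starts 50 to 120 mm short of home.
- seat (a point): Point of the station where the board's origin lies when home, 40 mm above the bench; while sliding the origin is at 45 mm. All four feet drop when it comes within 3 mm of this point along x. It slides with a few N; once dropped, the notch walls stop it hard and the push rises sharply: push slowly (about 25 mm/s), stop there; 60 N is too much. A finger pressing on the edge may hold it up until it is taken away.
- rear_edge (a point): Middle of the board's rear edge, at half the thickness of the plate (7 mm under its top face): the place to push, along the station's x.
- charcoal: Black charcoal block 88 x 60 x 30 mm, loose on the front part of the board; origin at the centre of its underside. Its rear face is about 44 to 62 mm ahead of the board's rear edge.
- ring: Silver-coloured finger ring, 23 mm outside diameter, 6 mm high, lying loose on top of the charcoal block; origin at the centre of its underside.
- tweezers: Steel tweezers lying on the bench, about 140 mm long and 9 mm high; origin near their middle. Leave alone.
- pick: Soldering pick with wooden handle lying on the bench, about 185 mm long and 11 mm high; origin near its middle. Leave alone.
- borax_dish: White ceramic dish, 76 mm across, 22 mm high; origin at the centre of its underside. Leave alone.
- brass_bowl: Brass bowl, 90 mm across, 35 mm high; origin at the centre of its underside. Leave alone.
- flux_jar: Amber jar with yellow cap, 48 mm across, 60 mm high; origin at the centre of its underside. Leave alone.
- spare_block: Spare black charcoal block 90 x 50 x 30 mm on the bench; origin at the centre of its underside. Leave alone.
Mind the look-alikes: they are no part of the job. There is more than one size of the board; the one meant has the size given above. Leave any purple look-alike of the charcoal alone.

How it is judged:
By the outcome, as a careful person would: the job done as asked, in the order asked, and still so for the second after the job is handed in, with the robot touching nothing.
It also fails if it takes over 38 s, if anything falls off the work surface, if the arm or the gripper's body presses on something with over 40 N, if the wrist force passes 120 N, or if a joint passes its speed limit or range.

ROBOT

A 6-joint arm with a two-finger parallel gripper is mounted at the origin on the work surface. World frame = base frame: x ahead of the robot, y to its left, z up, the work surface at z = 0. Lengths are in m, angles in rad, forces in N, time in s.
With the tool pointing down it reaches from about 0.25 to 0.725 m from the base axis. Payload 4 kg.
Tool frame: the origin (TCP) lies at the very end of the fingers, on their centre line; the grasp point (between the pads) lies 19 mm behind it; z points along the fingers, y is the line along which they close (so a half turn about z gives the same grasp; the last joint's range is limited). The gripper opens to 85 mm and grips with 20 to 120 N. Pads are 22 mm wide; open, the fingers measure 114 mm over their backs; the gripper's body (76 mm by 85 mm) begins 54 mm behind the grasp point. The pads swing forward as they close: fully open they stand 13 mm farther back than shut.
Start: joints at [1.212, 0.241, 0.005, 1.335, 0, 1.571], TCP at [0.176, 0.468, 0.231] pointing down, gripper open.
Joint ranges: [-2.72, 2.72], [-1.05, 1.87], [-1.09, 1.28], [-1.99, 2.15], [-1.42, 1.44], [-3.14, 3.14]. Speed limits (rad/s): [2.79, 2.79, 3.14, 3.14, 3.14, 3.14].

INTERFACE

Orientations are given as a unit quaternion [x, y, z, w].
In Python, from workcell import bot, vision, workorder, boxes_of gives the robot as it stands.
- The arm moves only by the tool send_rows, never from a script. Its argument "motion" is text: rows parted by semicolons, each of 5 numbers parted by spaces: the closure, from -1 (fully open) to 1 (shut), so that 0 is half open, then the shift along the tool's x, y, z in cm, then the turn about the tool's z in rad. In form: claw x y z twist; .... A call has 1 to 5 rows; each row is the pose to reach, as a shift and turn from the pose commanded when the call began, along the tool's axes at that moment; what a row does not reach only later rows make up. A row lasts 1/10 s, in which the tool goes at most 50 mm and 8.59 degrees, less where a joint would pass 70% of its speed; a pose out of reach is approached as far as the arm can. A call with a gripper value outside its range is refused whole. The fingers move at their own pace and stop on an object; the grip force is fixed at half the most. Time passes only in rows, so rows that repeat a pose let the fingers close. It gives the time, the measured TCP pose, the force, the opening and the grip force at its end, in the units of the state.
- bot.get_obs(): the state, without advancing time (a new reading comes with each control period).
- vision.camera(name): name is "scene" or "top"; returns the picture (400x640x3 uint8, red, green, blue); there is no depth.
- vision.camera_model(name): a dict with "fov_y" (degrees; the focal length in pixels is half the picture's height over the tangent of half this angle, whatever the lens; pixels are square), "cx", "cy" (the principal point, pixels), "k1" (the pictures are not rectified: a ray, as slopes to the right and down, at radius r is drawn at 1 + k1 r^2 times it, then the intrinsics apply), "world_from_camera" (4x4, takes a point from camera to world coordinates). Camera axes: x right, y down, z forward; pixel columns grow to the right and rows downward; lengths in m; the calibration is good to about 2 mm. A picture is of the moment at which its call begins. camera_model takes no time and is no camera call.
- workorder.job_done(): hands the job in; it is judged then, once.
Trained networks look in the newest picture that a camera, given by its name, has taken for a name from the list of things; names that differ only in an ending like _2 or _b are one class to them, and where a whole thing is asked for, a point or a joint stands for the part that bears it (a point fixed in the world has none). Each returns a list of dicts, best first, with "conf" (0 to 1); they miss things now and then, are a little off and sometimes report something else, mostly with a low value. They report only what shows in the picture. A call takes as long as a camera call. They do not tell look-alikes from the thing itself.
- boxes_of(camera, target): "rect" ([centre column, centre row, width, height] in pixels, round what is visible of it).
The state is a dict: "clock": time; "joint_pos": joint angles; "joint_vel": joint speeds; "tau": joint torques, N m; "eef_pos": TCP position; "tool_rot": TCP orientation; "ft_force": force on the tool from outside, world axes, zero at the start; "ft_torque": the same for the moment, N m; "grip_width": finger opening in m; "grasp_force": force on a finger pad.
Only numpy, scipy, OpenCV 4.12 (cv2) and the standard library are available. Lean on these libraries where they do the work, as an engineer would, in place of code of your own. Each camera call takes 0.05 s, during which the arm holds its last target. There are 200 camera calls.

## Working session

There is one attempt and no reset: what is moved stays moved. The work goes in short steps, Python scripts to look and compute and a tool call to move; the robot and the scene stay as the last step left them, time stands still between calls to the robot, and variables do not carry over. Pictures are saved under pics/ and viewed, at most 10 in all, crops included, and the job is handed in when it is done.

Besides the shell and the picture viewer there is one more tool, called as a command line: name --argument value ..., lists and objects as JSON in quotes. send_rows: Moves the arm, as the interface text tells. Its arguments: {"type":"object","properties":{"motion":{"type":"string"}},"required":["motion"]}

```bash
mkdir -p pics; ls; cat > h.py <<'E'
import numpy as np,cv2
from workcell import bot,vision,workorder,boxes_of
def ray(n,u,v):
    m=vision.camera_model(n);f=200/np.tan(np.radians(m['fov_y'])/2)
    xd=np.array([(u-m['cx'])/f,(v-m['cy'])/f]);x=xd.copy()
    for _ in range(30): x=xd/(1+m['k1']*(x@x))
    T=np.array(m['world_from_camera']);return T[:3,3],T[:3,:3]@np.r_[x,1]
def at(n,u,v,z):
    o,d=ray(n,u,v);return o+d*(z-o[2])/d[2]
def proj(n,p):
    m=vision.camera_model(n);f=200/np.tan(np.radians(m['fov_y'])/2)
    q=np.linalg.inv(np.array(m['world_from_camera']))@np.r_[p,1];x=q[:2]/q[2];x=x*(1+m['k1']*(x@x))
    return x*f+[m['cx'],m['cy']]
E
python3 - <<'E'
from h import *
for n in('scene','top'):
    cv2.imwrite(f'pics/{n}0.png',vision.camera(n)[:,:,::-1])
    m=vision.camera_model(n);print(n,m['fov_y'],m['k1'],np.round(m['world_from_camera'],3).tolist())
    for t in('board','charcoal','stand','ring'):
        print(t,[(round(d['conf'],2),np.round(d['rect']).tolist()) for d in boxes_of(n,t)][:4])
o=bot.get_obs();print(o['clock'],o['eef_pos'],o['tool_rot'])
E
```

```text
pics
scene 56.343041611346486 -0.010046024868084528 [[0.214, 0.85, -0.482, 0.956], [0.977, -0.188, 0.102, -0.079], [-0.003, -0.492, -0.87, 0.955], [0.0, 0.0, 0.0, 1.0]]
board [(0.74, [290.0, 240.0, 74.0, 62.0]), (0.62, [397.0, 114.0, 56.0, 56.0]), (0.56, [215.0, 156.0, 84.0, 70.0])]
charcoal [(0.97, [296.0, 236.0, 37.0, 34.0]), (0.44, [289.0, 240.0, 76.0, 60.0])]
stand [(0.94, [300.0, 228.0, 155.0, 150.0]), (0.68, [371.0, 181.0, 24.0, 22.0]), (0.48, [207.0, 302.0, 25.0, 21.0])]
ring [(0.54, [290.0, 236.0, 74.0, 64.0])]
top 46.454807598687516 -0.1192399400308451 [[0.003, -0.998, 0.07, 0.372], [-1.0, -0.004, -0.012, 0.029], [0.012, -0.07, -0.997, 1.571], [0.0, 0.0, 0.0, 1.0]]
board [(0.92, [358.0, 167.0, 54.0, 45.0]), (0.79, [229.0, 284.0, 62.0, 75.0]), (0.55, [411.0, 269.0, 77.0, 63.0])]
charcoal [(0.92, [439.0, 202.0, 31.0, 27.0]), (0.58, [349.0, 165.0, 28.0, 20.0])]
stand [(0.6, [345.0, 171.0, 127.0, 74.0])]
ring []
0.5 [0.1755523  0.46812964 0.23126974] [ 1.78441991e-01  9.83950432e-01 -6.38832755e-05 -1.18293423e-05]
```

View pics/scene0.png

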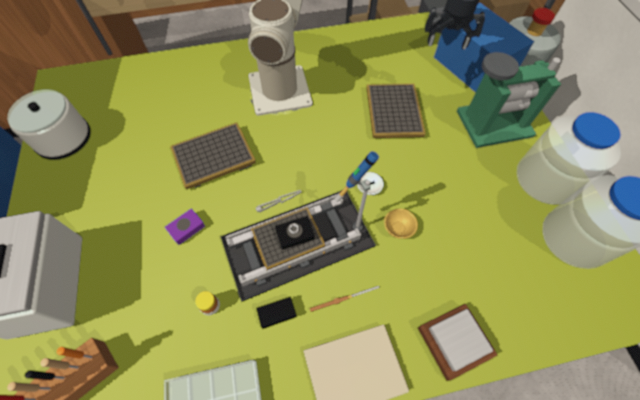

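View pics/top0.png

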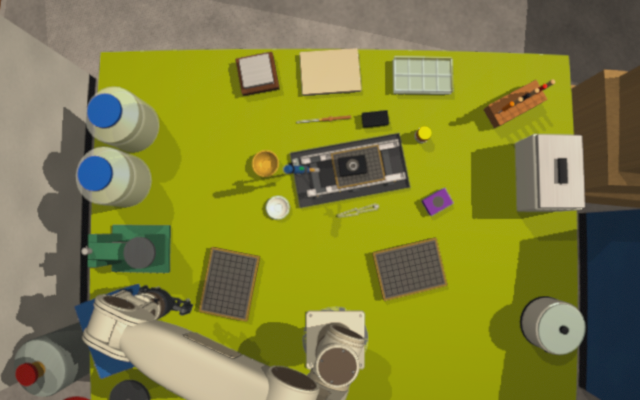

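The scene picture shows the station at about (298,232), with the torch at (360,170). The board on the rails is at (290,240), carrying the black charcoal and the ring. Possible mix-ups, scene pixels:
- **Boards:** (213,155) and (397,110) are loose boards on the bench.
- **Charcoal:** (185,226) is purple and (277,312) is the spare block.

I choose the board on the rails, at (290,240) in scene and (357,167) in top.

```bash
python3 - <<'E'
from h import *
a=cv2.imread('pics/top0.png')[125:215,280:420];b=cv2.imread('pics/scene0.png')[180:310,210:390]
cv2.imwrite('pics/c1.png',cv2.resize(a,None,fx=5.5,fy=5.5,interpolation=cv2.INTER_CUBIC))
cv2.imwrite('pics/c2.png',cv2.resize(b,None,fx=4.4,fy=4.4,interpolation=cv2.INTER_CUBIC))
E
```

```text
(no output)
```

View pics/c1.png

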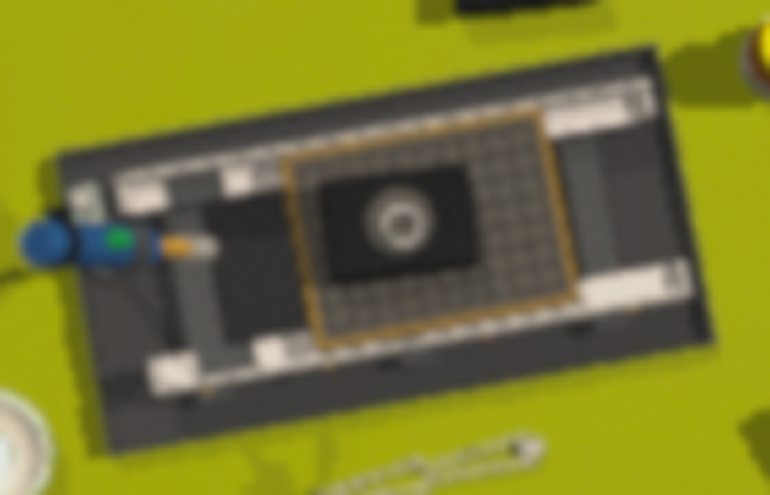

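View pics/c2.png

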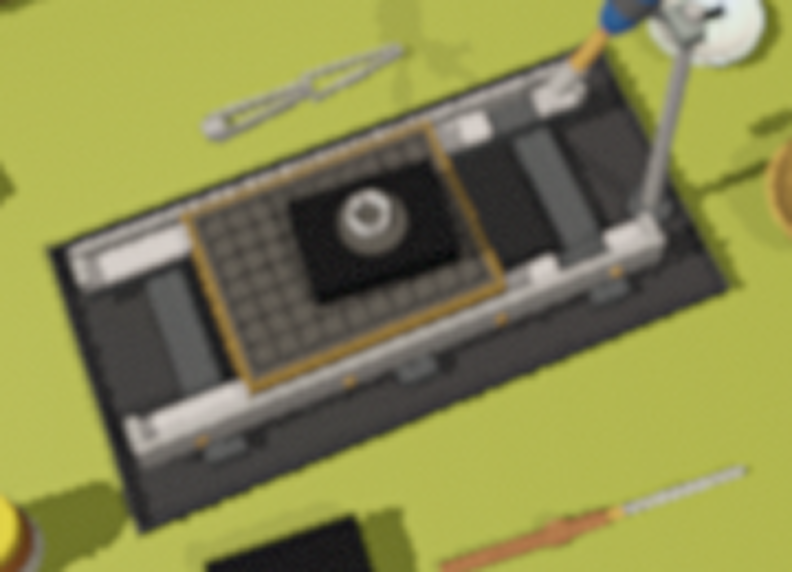

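Both crops confirm it: the board sits on the rails with the charcoal and ring on it. In the top crop the rear edge runs from (543,110) to (577,297) and the front edge from (285,158) to (317,345). The torch end is on the left, and the wide notch is near (195,186). Next I convert these to world positions.

```bash
python3 - <<'E'
from h import *
T=lambda u,v,z:at('top',280+(u+.5)/5.5-.5,125+(v+.5)/5.5-.5,z)
S=lambda u,v,z:at('scene',210+(u+.5)/4.4-.5,180+(v+.5)/4.4-.5,z)
# corners order: RL,RR,FR,FL  ; L = +y station
Bt=[T(577,297,.067),T(543,110,.067),T(285,158,.067),T(317,345,.067)]
Bs=[S(185,215,.067),S(250,388,.067),S(503,287,.067),S(430,125,.067)]
Pt=[T(715,345,.016),T(655,48,.016),T(60,155,.016),T(108,453,.016)]
Ps=[S(50,248,.016),S(140,530,.016),S(728,288,.016),S(600,50,.016)]
for n,P in(('Bt',Bt),('Bs',Bs),('Pt',Pt),('Ps',Ps)):
    P=np.array(P);r=(P[0]+P[1])/2;f=(P[2]+P[3])/2;d=f-r
    print(n,'rear',r[:2].round(4),'mid',P.mean(0)[:2].round(4),'yaw',np.degrees(np.arctan2(d[1],d[0])).round(2),'len',np.linalg.norm(d).round(3),'wid',np.linalg.norm(P[0]-P[1]).round(3))
# wide notch edges (rail tops)
print('notchT',T(168,190,.045)[:2],T(223,180,.045)[:2],T(200,365,.045)[:2],T(255,352,.045)[:2])
print('notchS',S(490,122,.045)[:2],S(535,103,.045)[:2],S(557,265,.045)[:2],S(607,243,.045)[:2])
o=bot.get_obs();print(o['clock'])
E
```

```text
Bt rear [ 0.5873 -0.1504] mid [ 0.5726 -0.0736] yaw 100.87 len 0.156 wid 0.113
Bs rear [ 0.5898 -0.1459] mid [ 0.5759 -0.0698] yaw 100.31 len 0.155 wid 0.114
Pt rear [ 0.5998 -0.2337] mid [ 0.5657 -0.0495] yaw 100.48 len 0.375 wid 0.187
Ps rear [ 0.6053 -0.2287] mid [ 0.5724 -0.0452] yaw 100.17 len 0.373 wid 0.187
notchT [0.5972096  0.08279177] [0.60340989 0.04980274] [0.49188455 0.06296835] [0.49980463 0.0301585 ]
notchS [0.50120135 0.03532467] [0.49422868 0.06581092] [0.60280766 0.05297759] [0.59554206 0.085574  ]
0.5
```

send_rows --motion "1 -2.8 -3.9 0 0; 1 -5.6 -7.9 0 0; 1 -8.4 -11.8 0 0; 1 -11.2 -15.8 0 0; 1 -14 -19.7 0 0"

```text
clock: 1.0
eef_pos: [0.2375, 0.2328, 0.2314]
tool_rot: [0.178, 0.984, 0.0, 0.0]
ft_force: [1.8, -0.5, 0.6]
grip_width: 0.0122
grasp_force: 0.0
```

send_rows --motion "1 -2.8 -3.9 0 0.1; 1 -5.6 -7.9 0 0.2; 1 -8.4 -11.8 0 0.3; 1 -11.2 -15.8 0 0.4; 1 -14 -19.7 0 0.5"

```text
clock: 1.5
eef_pos: [0.2995, -0.001, 0.2318]
tool_rot: [0.418, 0.908, 0.001, 0.001]
ft_force: [2.0, 1.2, 0.4]
grip_width: -0.0001
grasp_force: 0.0
```

send_rows --motion "1 0 0 0 0.13; 1 0 0 0 0.27; 1 0 0 0 0.4; 1 0 0 0 0.53; 1 0 0 0 0.53"

```text
clock: 2.0
eef_pos: [0.2994, 0.0007, 0.2314]
tool_rot: [0.64, 0.768, 0.0, 0.0]
ft_force: [-0.0, -0.2, -0.4]
grip_width: 0.0002
grasp_force: 0.0
```

```bash
cat > st.py <<'E'
from h import *
from scipy.spatial.transform import Rotation as Ro
import sys
o=bot.get_obs();R=Ro.from_quat(o['tool_rot']).as_matrix();p=np.array(o['eef_pos'])
print(o['clock'],p.round(4),'F',np.round(o['ft_force'],2),'w',o['grip_width'],'xang',np.degrees(np.arctan2(R[1,0],R[0,0])),'zax',R[:,2].round(3))
if len(sys.argv)>3: print('cm',100*R.T@(np.array(list(map(float,sys.argv[1:4])))-p))
E
python3 st.py .595 -.184 .231; python3 -c "
from h import *
for z in(.165,):print(at('top',280+215/5.5,125+245/5.5,z))"
```

```text
2.0 [0.2994 0.0007 0.2314] F [-0.02 -0.18 -0.41] w 0.00018518127828942265 xang 100.4072134406162 zax [ 0. -0. -1.]
cm [-23.50878072  25.73476866   0.05971466]
[0.54768231 0.05110753 0.165     ]
```

send_rows --motion "1 -3.3 3.6 0 0; 1 -6.6 7.2 0 0; 1 -9.9 10.8 0 0; 1 -13.2 14.4 0 0; 1 -16.5 18 0 0"

```text
clock: 2.5
eef_pos: [0.5079, -0.1298, 0.2312]
tool_rot: [0.639, 0.769, 0.0, 0.0]
ft_force: [0.2, 0.7, 0.3]
grip_width: 0.0003
grasp_force: 0.0
```

send_rows --motion "1 -3.3 3.6 0 0; 1 -7 7.7 0 0; 1 -7 7.7 4 0; 1 -7 7.7 8 0; 1 -7 7.7 10 0"

```text
clock: 3.0
eef_pos: [0.5931, -0.1832, 0.1265]
tool_rot: [0.639, 0.769, -0.001, -0.003]
ft_force: [-0.4, 0.0, -0.4]
grip_width: 0.0001
grasp_force: 0.0
```

```bash
python3 st.py .595 -.184 .051; python3 - <<'E'
from h import *
a=vision.camera('scene')[180:310,210:390,::-1];b=vision.camera('top')[125:215,280:420,::-1]
cv2.imwrite('pics/d1.png',np.vstack([cv2.resize(a,(415,300),interpolation=2),cv2.resize(b,(415,267),interpolation=2)]))
E
```

```text
3.0 [ 0.5931 -0.1832  0.1265] F [-0.44  0.03 -0.38] w 7.040118117729893e-05 xang 100.60559217993817 zax [-0.006  0.002 -1.   ]
cm [-0.1357883   0.21816572  7.54607019]
```

View pics/d1.png

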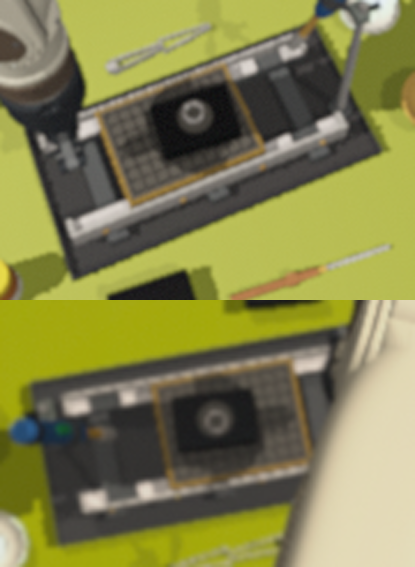

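The gripper hangs over the gap behind the board's rear edge, at about (65,150) in the upper crop. Nothing has moved, so I descend.

send_rows --motion "1 0 0 2.5 0; 1 0 0 5 0; 1 0 0 7.5 0; 1 0 0 7.9 0; 1 0 0 7.9 0"

```text
clock: 3.6
eef_pos: [0.595, -0.1836, 0.0531]
tool_rot: [0.639, 0.769, 0.0, 0.0]
ft_force: [0.6, -0.8, 1.4]
grip_width: -0.0
grasp_force: 0.0
```

```bash
python3 st.py .595 -.184 .051
```

```text
3.6 [ 0.595  -0.1836  0.0531] F [ 0.57 -0.84  1.36] w -4.404366654688375e-05 xang 100.49813481785753 zax [ 0. -0. -1.]
cm [-0.04117858 -0.00399298  0.20599853]
```

send_rows --motion "1 0.4 0 0 0; 1 0.8 0 0 0; 1 1.1 0 0 0; 1 1.4 0 0 0; 1 1.6 0 0 0"

```text
clock: 4.1
eef_pos: [0.5919, -0.1675, 0.0528]
tool_rot: [0.64, 0.769, 0.0, 0.0]
ft_force: [-0.6, 0.2, -0.2]
grip_width: 0.0002
grasp_force: 0.0
```

send_rows --motion "1 0.2 0 0 0; 1 0.4 0 0 0; 1 0.6 0 0 0; 1 0.8 0 0 0; 1 1 0 0 0"

```text
clock: 4.6
eef_pos: [0.59, -0.1588, 0.0523]
tool_rot: [0.64, 0.768, -0.001, 0.001]
ft_force: [-0.0, -2.8, -0.8]
grip_width: -0.0001
grasp_force: 1.3
```

send_rows --motion "1 0.2 0 0 0; 1 0.4 0 0 0; 1 0.6 0 0 0; 1 0.8 0 0 0; 1 1 0 0 0"

```text
clock: 5.1
eef_pos: [0.5881, -0.1481, 0.0523]
tool_rot: [0.64, 0.768, -0.0, -0.0]
ft_force: [0.3, -2.1, -1.0]
grip_width: 0.0002
grasp_force: 1.2
```

```bash
python3 st.py; python3 - <<'E'
from h import *
a=vision.camera('scene')[180:310,210:390,::-1]
cv2.imwrite('pics/e1.png',cv2.resize(a,None,fx=4.4,fy=4.4,interpolation=2))
E
```

```text
5.1 [ 0.5881 -0.1481  0.0523] F [ 0.27 -2.1  -1.03] w 0.00019372692407947832 xang 100.42619197837398 zax [-0.  0. -1.]
```

View pics/e1.png

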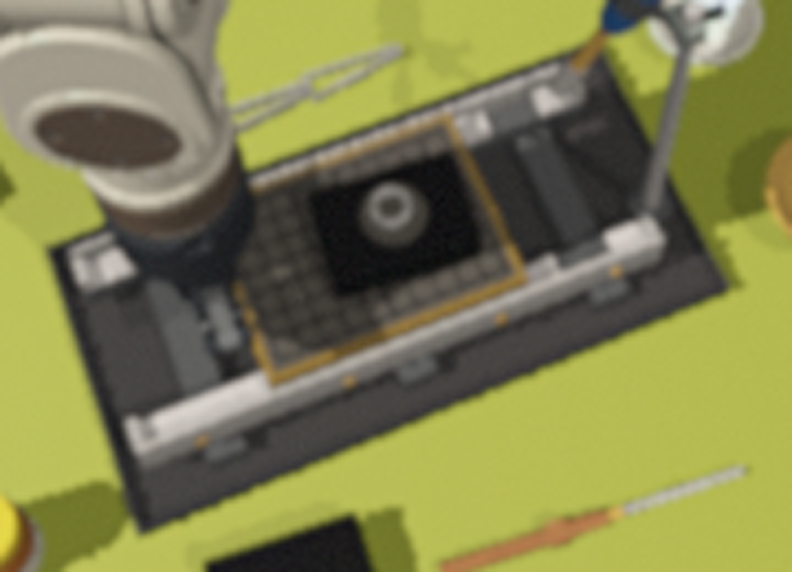

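The board moves straight under about 2.5 N. Its front right corner is now at (522,278), about 12 mm on, and the charcoal and ring ride along. I keep going at 25 mm/s.

send_rows --motion "1 0.25 0 0 0; 1 0.5 0 0 0; 1 0.75 0 0 0; 1 1 0 0 0; 1 1.25 0 0 0"

```text
clock: 5.65
eef_pos: [0.5858, -0.1357, 0.0523]
tool_rot: [0.64, 0.768, 0.0, -0.0]
ft_force: [-0.3, -2.2, -1.8]
grip_width: 0.0
grasp_force: 1.1
```

send_rows --motion "1 0.25 0 0 0; 1 0.5 0 0 0; 1 0.75 0 0 0; 1 1 0 0 0; 1 1.25 0 0 0"

```text
clock: 6.15
eef_pos: [0.5836, -0.1235, 0.0523]
tool_rot: [0.64, 0.768, -0.0, -0.0]
ft_force: [1.2, -2.4, -1.1]
grip_width: -0.0001
grasp_force: 1.1
```

send_rows --motion "1 0.25 0 0 0; 1 0.5 0 0 0; 1 0.75 0 0 0; 1 1 0 0 0; 1 1.25 0 0 0"

```text
clock: 6.65
eef_pos: [0.5813, -0.1112, 0.0523]
tool_rot: [0.64, 0.768, -0.0, -0.0]
ft_force: [1.3, -3.1, -1.2]
grip_width: 0.0003
grasp_force: 1.1
```

```bash
python3 st.py; python3 - <<'E'
from h import *
a=vision.camera('scene')[180:310,210:390,::-1]
cv2.imwrite('pics/e2.png',cv2.resize(a,None,fx=4.4,fy=4.4,interpolation=2))
E
```

```text
6.65 [ 0.5813 -0.1112  0.0523] F [ 1.31 -3.07 -1.16] w 0.00025015676538760857 xang 100.42765697696562 zax [-0. -0. -1.]
```

View pics/e2.png

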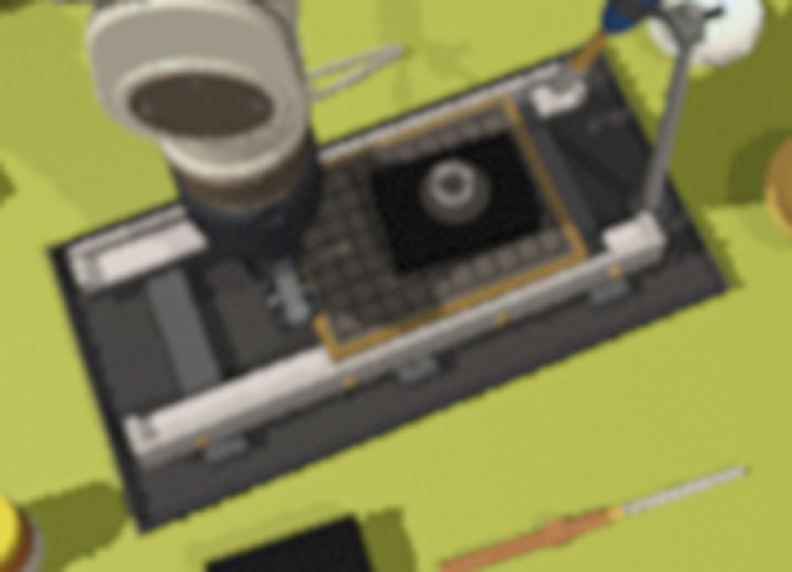

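The front right corner is at (584,255), and I estimate about 25 mm remain. From here I use shorter calls and watch the force.

send_rows --motion "1 0.25 0 0 0; 1 0.5 0 0 0; 1 0.75 0 0 0; 1 1 0 0 0; 1 1.25 0 0 0"

```text
clock: 7.2
eef_pos: [0.5791, -0.0989, 0.0524]
tool_rot: [0.64, 0.768, 0.0, 0.0]
ft_force: [0.8, -2.3, -2.4]
grip_width: 0.0004
grasp_force: 1.3
```

send_rows --motion "1 0.2 0 0 0; 1 0.4 0 0 0; 1 0.6 0 0 0"

```text
clock: 7.5
eef_pos: [0.578, -0.0931, 0.0523]
tool_rot: [0.64, 0.768, -0.0, 0.0]
ft_force: [0.2, -1.6, -0.1]
grip_width: -0.0003
grasp_force: 1.3
```

send_rows --motion "1 0.2 0 0 0; 1 0.4 0 0 0"

```text
clock: 7.7
eef_pos: [0.5773, -0.0892, 0.0524]
tool_rot: [0.64, 0.768, -0.0, 0.0]
ft_force: [0.7, -2.2, -0.5]
grip_width: 0.0001
grasp_force: 1.4
```

send_rows --motion "1 0.15 0 0 0; 1 0.3 0 0 0"

```text
clock: 7.9
eef_pos: [0.5768, -0.0861, 0.0524]
tool_rot: [0.64, 0.768, 0.0, -0.0]
ft_force: [-0.1, -2.7, 0.0]
grip_width: 0.0003
grasp_force: 1.3
```

send_rows --motion "1 0.2 0 0 0"

```text
clock: 8.0
eef_pos: [0.5765, -0.0843, 0.0524]
tool_rot: [0.64, 0.768, -0.0, 0.0]
ft_force: [-0.4, -2.9, -0.4]
grip_width: 0.0002
grasp_force: 1.4
```

send_rows --motion "1 0.2 0 0 0"

```text
clock: 8.1
eef_pos: [0.5761, -0.0823, 0.0524]
tool_rot: [0.64, 0.768, -0.0, 0.0]
ft_force: [0.0, -4.0, 0.8]
grip_width: 0.0
grasp_force: 1.4
```

send_rows --motion "1 0.15 0 0 0"

```text
clock: 8.2
eef_pos: [0.576, -0.0815, 0.0524]
tool_rot: [0.64, 0.768, -0.001, 0.001]
ft_force: [1.5, -6.3, -2.1]
grip_width: 0.0002
grasp_force: 3.4
```

send_rows --motion "1 0.15 0 0 0"

```text
clock: 8.3
eef_pos: [0.5762, -0.0813, 0.0525]
tool_rot: [0.64, 0.768, -0.001, 0.002]
ft_force: [2.5, -10.4, -1.9]
grip_width: 0.0
grasp_force: 5.1
```

The push rose to about 10 N and the motion stalled, so the board has hit the notch walls. I back off gently and check from clear of the view.

send_rows --motion "1 -0.3 0 0 0; 1 -0.6 0 0 0; 1 -1.2 0 0 0; 1 -2.2 0 0 0; 1 -3.2 0 0 0"

```text
clock: 8.8
eef_pos: [0.5815, -0.1115, 0.0523]
tool_rot: [0.64, 0.769, 0.0, -0.0]
ft_force: [0.1, -0.5, 0.4]
grip_width: 0.0
grasp_force: 0.0
```

```bash
python3 st.py; python3 - <<'E'
from h import *
a=vision.camera('scene')[180:310,210:390,::-1];
cv2.imwrite('pics/f1.png',cv2.resize(a,None,fx=4.4,fy=4.4,interpolation=2))
E
```

```text
8.8 [ 0.5815 -0.1115  0.0523] F [ 0.1  -0.51  0.38] w 3.761695484347261e-05 xang 100.44672002402964 zax [ 0.  0. -1.]
```

View pics/f1.png

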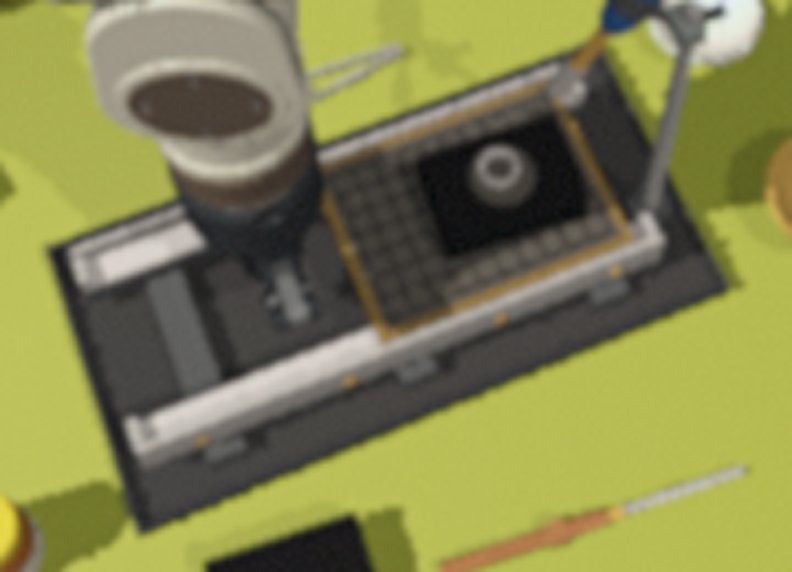

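```bash
python3 - <<'E'
from h import *
from scipy.optimize import least_squares
d=np.array([np.cos(np.radians(100.4)),np.sin(np.radians(100.4)),0])
I={k:cv2.imread(f'pics/{k}.png',0).astype(np.float32) for k in('c2','e1','e2','f1')}
crop=lambda p:(proj('scene',p)-[210,180]+.5)*4.4-.5
def reg(a,b,p0,guess,half=(.062,.05),z=.067):
    # patch quad on board top about p0, in a; track into b by affine-warp ECC
    y=np.array([-d[1],d[0],0]);
    c=crop(p0);x0,y0=(c-[75,62]).astype(int);T=I[a][y0:y0+125,x0:x0+150]
    sh=crop(p0+d*guess)-c
    W=np.float32([[1,0,x0+sh[0]],[0,1,y0+sh[1]]])
    cc,W=cv2.findTransformECC(T,I[b],W,cv2.MOTION_AFFINE,(3,200,1e-6),None,5)
    q=c-[x0,y0];m=W@np.r_[q,1]
    r=least_squares(lambda s:crop(p0+d*s[0]+[0,0,s[1]])-m,[guess,0])
    print(a,b,'cc',round(cc,3),'slide,drop mm',(r.x*1000).round(2))
top=lambda s:np.array([.575,-.071,.095])+d*(s+.018)
reg('c2','e1',top(0),.0125);reg('e1','e2',top(.0125),.0375);reg('e2','f1',top(.05),.0305);reg('c2','e2',top(0),.05)
E
```

```text
c2 e1 cc 0.955 slide,drop mm [13.48 -1.2 ]
e1 e2 cc 0.995 slide,drop mm [37.73 -0.85]
e2 f1 cc 0.99 slide,drop mm [29.34 -2.35]
c2 e2 cc 0.952 slide,drop mm [51.45 -2.33]
```

The along-rail travel matches, but the drop is unclear from one view. I take the hand away and measure with both cameras.

send_rows --motion "1 -2 0 0 0; 1 -2 0 -4 0; 1 -2 0 -8 0; 1 -2 0 -13 0; 1 -2 0 -18 0"

```text
clock: 9.35
eef_pos: [0.5843, -0.131, 0.2337]
tool_rot: [0.64, 0.768, -0.0, -0.001]
ft_force: [1.5, 0.4, 0.2]
grip_width: -0.0001
grasp_force: 0.0
```

send_rows --motion "1 2 -4.5 0 0; 1 4 -9 0 0; 1 6 -13.5 0 0; 1 8 -18 0 0; 1 11 -22 0 0"

```text
clock: 9.85
eef_pos: [0.3466, -0.0624, 0.2322]
tool_rot: [0.641, 0.768, 0.0, 0.0]
ft_force: [0.4, 1.0, 0.5]
grip_width: -0.0001
grasp_force: 0.0
```

send_rows --motion "1 4.7 0 0 0; 1 9 0 0 0; 1 13.5 0 0 0; 1 18 0 0 0; 1 18 0 0 0"

```text
clock: 10.35
eef_pos: [0.3151, 0.1192, 0.2327]
tool_rot: [0.636, 0.772, 0.001, -0.0]
ft_force: [0.3, -0.7, -0.3]
grip_width: 0.0004
grasp_force: 0.0
```

```bash
python3 st.py; python3 - <<'E'
from h import *
from scipy.optimize import least_squares
d=np.array([np.cos(np.radians(100.4)),np.sin(np.radians(100.4)),0]);n=np.array([-d[1],d[0],0])
I={}
for c in('scene','top'):
    im=np.mean([vision.camera(c).astype(float) for _ in range(4)],0).astype(np.uint8)[:,:,::-1].copy()
    cv2.imwrite(f'pics/{c}9.png',im)
    for k in '09': I[c,k]=cv2.imread(f'pics/{c}{k}.png',0).astype(np.float32)
def track(c,p0,hw,g):
    q=proj(c,p0);x0,y0=np.round(q-hw).astype(int);T=I[c,'0'][y0:y0+2*hw+1,x0:x0+2*hw+1]
    s=proj(c,p0+d*g)-q;W=np.float32([[1,0,x0+s[0]],[0,1,y0+s[1]]])
    cc,W=cv2.findTransformECC(T,I[c,'9'],W,cv2.MOTION_AFFINE,(3,200,1e-6),None,3)
    return W@np.r_[q-[x0,y0],1],cc
def meas(name,off,z,hw,move):
    p0=np.array([.5745,-.0715,z])+d*off[0]+n*off[1];m={}
    for c in('scene','top'):
        try:m[c]=track(c,p0,hw,move)
        except cv2.error as e: print(name,c,'fail');return
    f=lambda s:np.r_[[(proj(c,p0+d*s[0]+n*s[1]+[0,0,s[2]])-m[c][0]) for c in m]].ravel()
    r=least_squares(f,[move,0,0]);print(name,'slide,lat,drop',(r.x*1000).round(1),'cc',[round(m[c][1],3) for c in m],'res',r.fun.round(2))
meas('charcoal',(.018,0),.095,14,.079)
meas('FL',(.08,.06),.067,9,.079);meas('FR',(.08,-.06),.067,9,.079)
meas('RL',(-.08,.06),.067,9,.079);meas('RR',(-.08,-.06),.067,9,.079)
meas('pan(control)',(.2,-.1),.016,9,0)
m=cv2.resize(cv2.imread('pics/scene9.png')[180:310,210:390],(540,390),interpolation=2)
t=cv2.resize(cv2.imread('pics/top9.png')[140:200,280:420],(480,206),interpolation=2)
cv2.imwrite('pics/g.png',np.vstack([m,cv2.copyMakeBorder(t,0,0,0,60,0)]))
E
```

```text
10.35 [0.3151 0.1192 0.2327] F [ 0.33 -0.66 -0.25] w 0.00040890889602998224 xang 101.01632762367514 zax [ 0.001  0.002 -1.   ]
charcoal slide,lat,drop [79.9  0.3 -3.8] cc [0.995, 0.877] res [-0.33  0.01 -0.4  -0.09]
FL slide,lat,drop [70.   0.8  1.3] cc [0.95, 0.976] res [-0.48  0.01 -0.56 -0.13]
FR slide,lat,drop [85.   2.1 -5.6] cc [0.937, 0.872] res [1.21 0.01 1.47 0.43]
RL slide,lat,drop [80.9  1.3 -2.2] cc [0.992, 0.991] res [ 0.47 -0.03  0.58  0.07]
RR slide,lat,drop [77.   0.8 -2.4] cc [0.972, 0.995] res [ 0.59 -0.03  0.77  0.11]
pan(control) slide,lat,drop [0.1 0.  0.7] cc [1.0, 0.999] res [-0.23 -0.   -0.28 -0.09]
```

View pics/g.png

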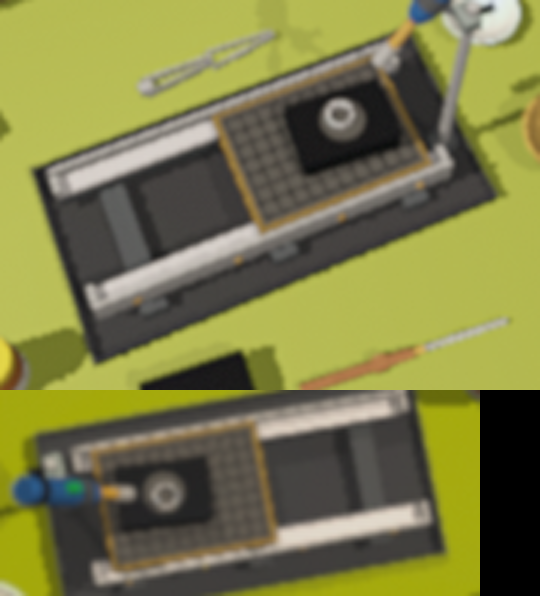

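```bash
python3 - <<'E'
from h import *
from scipy.optimize import minimize
d=np.array([np.cos(np.radians(100.4)),np.sin(np.radians(100.4)),0]);n=np.array([-d[1],d[0],0])
I={(c,k):cv2.GaussianBlur(cv2.imread(f'pics/{c}{k}.png').astype(np.float32),(0,0),.7) for c in('scene','top') for k in'09'}
M={c:vision.camera_model(c) for c in('scene','top')}
def P(c,X):
    m=M[c];f=200/np.tan(np.radians(m['fov_y'])/2);T=np.linalg.inv(np.array(m['world_from_camera']))
    q=X@T[:3,:3].T+T[:3,3];x=q[:,:2]/q[:,2:];x=x*(1+m['k1']*(x*x).sum(1,keepdims=True));return (x*f+[m['cx'],m['cy']]).astype(np.float32)
def samp(im,uv): return cv2.remap(im,uv[None,:,:1].copy(),uv[None,:,1:].copy(),cv2.INTER_CUBIC)[0]
def run(name,a,b,z):
    A,B=np.meshgrid(np.arange(*a,.0012),np.arange(*b,.0012));X=np.array([.5745,-.0715,z])+A.reshape(-1,1)*d+B.reshape(-1,1)*n
    R={c:samp(I[c,'0'],P(c,X)) for c in M}
    def cost(s,cams=M):
        t=0
        for c in cams:
            g=samp(I[c,'9'],P(c,X+(s[0]*d+s[1]*n+[0,0,s[2]])*1e-3))
            t+=sum(1-np.corrcoef(g[:,k],R[c][:,k])[0,1] for k in range(3))
        return t
    best=min((minimize(cost,[s0,0,h0],method='Nelder-Mead') for s0 in(77,80) for h0 in(0,-5)),key=lambda r:r.fun)
    row=[round(minimize(lambda q:cost([q[0],q[1],h]),best.x[:2],method='Nelder-Mead').fun,3) for h in(0,-2,-3,-4,-5,-6,-8)]
    print(name,best.x.round(2),round(best.fun,3),'cost at h=0,-2,-3,-4,-5,-6,-8',row)
run('rear',(-.082,-.032),(-.06,.06),.067)
run('charcoal',(-.026,.064),(-.03,.03),.097)
run('left strip',(-.08,.05),(.036,.06),.067)
run('right strip',(-.08,.05),(-.06,-.036),.067)
run('ctl pan',(-.16,-.1),(-.09,-.05),.03) if 0 else None
E
```

```text
rear [80.01  0.   -2.38] 0.19 cost at h=0,-2,-3,-4,-5,-6,-8 [np.float64(0.225), np.float64(0.191), np.float64(0.193), np.float64(0.21), np.float64(0.242), np.float64(0.289), np.float64(0.423)]
charcoal [79.96  0.   -4.01] 0.722 cost at h=0,-2,-3,-4,-5,-6,-8 [np.float64(0.791), np.float64(0.738), np.float64(0.725), np.float64(0.722), np.float64(0.727), np.float64(0.741), np.float64(0.796)]
left strip [80.11  0.   -3.91] 0.262 cost at h=0,-2,-3,-4,-5,-6,-8 [np.float64(0.315), np.float64(0.275), np.float64(0.265), np.float64(0.262), np.float64(0.269), np.float64(0.286), np.float64(0.351)]
right strip [79.15  0.   -1.18] 0.466 cost at h=0,-2,-3,-4,-5,-6,-8 [np.float64(0.485), np.float64(0.474), np.float64(0.504), np.float64(0.554), np.float64(0.619), np.float64(0.695), np.float64(0.862)]
```

```bash
python3 - <<'E'
from h import *
from scipy.optimize import minimize
d=np.array([np.cos(np.radians(100.4)),np.sin(np.radians(100.4)),0]);n=np.array([-d[1],d[0],0])
I={(c,k):cv2.GaussianBlur(cv2.imread(f'pics/{c}{k}.png').astype(np.float32),(0,0),.7) for c in('scene','top') for k in'09'}
M={c:vision.camera_model(c) for c in('scene','top')}
def P(c,X):
    m=M[c];f=200/np.tan(np.radians(m['fov_y'])/2);T=np.linalg.inv(np.array(m['world_from_camera']))
    q=X@T[:3,:3].T+T[:3,3];x=q[:,:2]/q[:,2:];x=x*(1+m['k1']*(x*x).sum(1,keepdims=True));return (x*f+[m['cx'],m['cy']]).astype(np.float32)
def samp(im,uv): return cv2.remap(im,uv[None,:,:1].copy(),uv[None,:,1:].copy(),cv2.INTER_CUBIC)[0]
def run(name,a,b,z,s0=79):
    A,B=np.meshgrid(np.arange(*a,.0012),np.arange(*b,.0012));X=np.array([.5745,-.0715,z])+A.reshape(-1,1)*d+B.reshape(-1,1)*n
    R={c:samp(I[c,'0'],P(c,X)) for c in M}
    def cost(s):
        t=0
        yaw=np.radians(s[3]);Y=X-X.mean(0);Y=Y@np.array([[np.cos(yaw),np.sin(yaw),0],[-np.sin(yaw),np.cos(yaw),0],[0,0,1]])+X.mean(0)
        for c in M:
            g=samp(I[c,'9'],P(c,Y+(s[0]*d+s[1]*n+[0,0,s[2]])*1e-3))
            t+=sum(1-np.corrcoef(g[:,k],R[c][:,k])[0,1] for k in range(3))
        return t
    S=np.array([s0,0,-2,0])+np.array([[0,0,0,0],[2,0,0,0],[0,2,0,0],[0,0,-3,0],[0,0,0,1]])
    r=minimize(cost,S[0],method='Nelder-Mead',options=dict(initial_simplex=S,maxiter=600))
    print(name,'slide lat drop yaw',r.x.round(2),round(r.fun,3))
run('rear',(-.082,-.032),(-.06,.06),.067)
run('whole',(-.082,.07),(-.06,.06),.069)
run('charcoal',(-.026,.064),(-.03,.03),.097)
run('left strip',(-.08,.05),(.036,.06),.067)
run('right strip',(-.08,.05),(-.06,-.036),.067)
run('ctl pan rear',(-.155,-.105),(-.09,.09),.03,1)
E
```

```text
rear slide lat drop yaw [80.03  0.15 -2.81 -0.47] 0.18
whole slide lat drop yaw [ 8.096e+01 -2.000e-02 -2.960e+00 -5.300e-01] 0.388
charcoal slide lat drop yaw [80.03  0.26 -4.45 -1.51] 0.716
left strip slide lat drop yaw [80.59 -0.51 -3.16 -1.02] 0.215
right strip slide lat drop yaw [79.14  0.34 -1.98 -0.24] 0.459
ctl pan rear slide lat drop yaw [-0.  0.  0. -0.] 0.0
```

The stereo gives a drop of 2 to 4 mm, which lies between the two cases, although the wall stop does fit the estimated seat. I can settle it without contact. With the fingertip at z ≈ 64.5 mm it passes over a seated edge (top at 62 mm), but meets an unseated one (top at 67 mm).

```bash
python3 st.py .5843 -.131 .234
```

```text
10.75 [0.3164 0.1136 0.2323] F [-0.74 -0.84  0.05] w 9.14799392912408e-05 xang 100.22746552337462 zax [-0. -0. -1.]
cm [-28.82724072  22.01977236  -0.17268993]
```

send_rows --motion "1 -4.5 0 0 0; 1 -9 0 0 0; 1 -13.5 0 0 0; 1 -18 0 0 0; 1 -18 0 0 0"

```text
clock: 11.25
eef_pos: [0.3491, -0.0678, 0.2324]
tool_rot: [0.645, 0.765, -0.0, 0.001]
ft_force: [-0.1, 0.6, 0.5]
grip_width: -0.0001
grasp_force: 0.0
```

send_rows --motion "1 -2.2 4.4 0 0; 1 -4.4 8.8 0 0; 1 -6.6 13.2 0 0; 1 -8.8 17.6 0 0; 1 -10.8 22 0 0"

```text
clock: 11.75
eef_pos: [0.586, -0.1297, 0.2319]
tool_rot: [0.641, 0.768, 0.0, -0.0]
ft_force: [0.6, 1.1, 0.4]
grip_width: 0.0001
grasp_force: 0.0
```

send_rows --motion "1 0 0 4 0; 1 0 0 8 0; 1 0 0 12 0; 1 0 0 15 0; 1 0 0 15 0"

```text
clock: 12.25
eef_pos: [0.5801, -0.1279, 0.0768]
tool_rot: [0.64, 0.768, -0.003, -0.005]
ft_force: [-1.1, 1.2, 0.1]
grip_width: 0.0001
grasp_force: 0.0
```

```bash
python3 st.py .5785 -.097 .0645
```

```text
12.25 [ 0.5801 -0.1279  0.0768] F [-1.12  1.25  0.13] w 0.00012546088032168613 xang 100.36100549780062 zax [-0.011  0.003 -1.   ]
cm [3.06610125 0.41271112 1.24354243]
```

send_rows --motion "1 0 0 1 0; 1 0 0 1.5 0; 1 0 0 1.5 0; 1 0 0 1.5 0"

```text
clock: 12.65
eef_pos: [0.5854, -0.1288, 0.0687]
tool_rot: [0.64, 0.768, 0.001, 0.001]
ft_force: [0.1, 0.6, 0.6]
grip_width: -0.0001
grasp_force: 0.0
```

```bash
python3 st.py .5785 -.097 .0645
```

```text
12.65 [ 0.5854 -0.1288  0.0687] F [0.11 0.62 0.65] w -5.209063530189018e-05 xang 100.42164923819915 zax [ 0.002 -0.001 -1.   ]
cm [ 3.25432094 -0.10813827  0.41806245]
```

send_rows --motion "1 0 -0.1 0.4 0; 1 0.8 -0.1 0.4 0; 1 1.6 -0.1 0.4 0; 1 2.4 -0.1 0.4 0; 1 3.2 -0.1 0.4 0"

```text
clock: 13.15
eef_pos: [0.5776, -0.0963, 0.0634]
tool_rot: [0.64, 0.769, 0.0, -0.0]
ft_force: [0.1, 1.4, 0.4]
grip_width: -0.0005
grasp_force: 0.0
```

send_rows --motion "1 0.25 0 0 0; 1 0.5 0 0 0; 1 0.75 0 0 0; 1 1 0 0 0; 1 1.2 0 0 0"

```text
clock: 13.65
eef_pos: [0.5756, -0.0855, 0.0633]
tool_rot: [0.64, 0.768, -0.0, 0.0]
ft_force: [-0.2, -0.0, -0.3]
grip_width: 0.0002
grasp_force: 0.0
```

send_rows --motion "1 0.2 0 0 0; 1 0.4 0 0 0"

```text
clock: 13.85
eef_pos: [0.5748, -0.0816, 0.0633]
tool_rot: [0.64, 0.768, -0.0, -0.0]
ft_force: [-0.2, 0.3, 0.3]
grip_width: 0.0003
grasp_force: 0.0
```

send_rows --motion "1 0.2 0 0 0; 1 0.4 0 0 0"

```text
clock: 14.05
eef_pos: [0.5741, -0.0775, 0.0633]
tool_rot: [0.64, 0.768, -0.0, -0.0]
ft_force: [1.0, -0.3, 0.1]
grip_width: -0.0003
grasp_force: 0.0
```

At 63 mm the tip passes over the rear edge, 4 mm beyond the earlier contact point, with no force. The plate top is therefore at about 62 mm and the board is down. I lift the hand clear and hand in.

send_rows --motion "1 -1 0 -0.5 0; 1 -2.5 0 -3 0; 1 -4 0 -7 0; 1 -5 0 -11 0; 1 -5 0 -16 0"

```text
clock: 14.55
eef_pos: [0.5823, -0.1288, 0.2238]
tool_rot: [0.641, 0.768, -0.001, -0.001]
ft_force: [0.5, 0.3, 0.3]
grip_width: -0.0003
grasp_force: 0.0
```

send_rows --motion "1 0 -3 0 0; 1 0 -7 0 0; 1 0 -10 0 0; 1 0 -10 0 0; 1 0 -10 0 0"

```text
clock: 15.05
eef_pos: [0.4849, -0.1457, 0.2242]
tool_rot: [0.64, 0.768, 0.0, 0.001]
ft_force: [0.2, 0.6, 0.1]
grip_width: -0.0001
grasp_force: 0.0
```

```bash
python3 st.py; python3 - <<'E'
from h import *
a=vision.camera('scene')[:,:,::-1];b=cv2.imread('pics/scene9.png')
d=cv2.absdiff(a[185:300,300:370],b[185:300,300:370]);print('diff front part',d.mean())
print(workorder.job_done())
E
```

```text
15.05 [ 0.4849 -0.1457  0.2242] F [0.22 0.62 0.12] w -0.00013588390193275025 xang 100.35479505069354 zax [ 0.002 -0.001 -1.   ]
diff front part 5.838467908902691
the job is handed in; nothing more can be done
None
```

The board was pushed about 80 mm until it hit the notch walls (about 10 N). A no-contact pass showed its rear edge had dropped, but the front drop rests on camera estimates. The charcoal and ring rode along, the hand is clear, and the job is handed in at about 15 s.

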